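# Make up the guitar and ukulele repair kits

## Robot

A 6-joint arm with a two-finger parallel gripper is mounted at the origin on a cart in front of the work surface, level with it; the furniture and walls round the work are solid. World frame = base frame: x ahead of the robot, y to its left, z up, the work surface at z = 0. Lengths are in m, angles in rad, forces in N, time in s.
With the tool pointing down it reaches from about 0.25 to 0.725 m from the base axis. Payload 4 kg.
Tool frame: the origin (TCP) lies midway between the tips of the shut fingers; the grasp point (between the pads) lies 19 mm behind it; z points along the fingers, y is the line along which they close (so a half turn about z gives the same grasp; the last joint's range is limited). The gripper opens to 85 mm and grips with 20 to 120 N. Pads are 22 mm wide; open, the fingers measure 114 mm over their backs; the gripper's body (76 mm by 85 mm) begins 54 mm behind the grasp point. The pads swing forward as they close: fully open they stand 13 mm farther back than shut.
Start: joints at [-1.247, 0.241, 0.005, 1.335, 0, 1.571], TCP at [0.159, -0.474, 0.231] pointing down, gripper open.
Joint ranges: [-2.72, 2.72], [-1.05, 1.87], [-1.09, 1.28], [-1.99, 2.15], [-1.42, 1.44], [-3.14, 3.14]. Speed limits (rad/s): [2.79, 2.79, 3.14, 3.14, 3.14, 3.14].

## Interface

Orientations are given as a unit quaternion [x, y, z, w].
In Python, from workcell import bot gives the robot as it stands. The module is installed in compiled form; this text tells all that it offers.
- The arm moves only by the tool jog_arm, never from a script. Its argument "deltas" is a list of rows, each an object with "fingers": the opening, from 0 (shut) to 1 (fully open); "delta_pos": the shift along the tool's x, y, z normalised to -1 to 1, where 1 is 300 mm, a list of three; "yaw": the turn about the tool's z normalised to -1 to 1, where 1 is pi/4 rad. A call has 1 to 12 rows; each row is the pose to reach, as a shift and turn from the pose commanded when the call began, along the tool's axes at that moment; what a row does not reach only later rows make up. A row lasts 1/10 s, in which the tool goes at most 50 mm and 8.59 degrees, less where a joint would pass 70% of its speed; a pose out of reach is approached as far as the arm can. A call with a number of a shift or a turn outside -1 to 1 is refused whole. A call with a gripper value outside its range is refused whole. The fingers move at their own pace and stop on an object; the grip force is fixed at half the most. Time passes only in rows, so rows that repeat a pose let the fingers close. It gives the time, the measured TCP pose, the force, the opening and the grip force at its end, in the units of the state.
- bot.get_obs(): the state, without advancing time (a new reading comes with each control period).
- bot.camera(name): name is "side" or "top" or "wrist"; returns a dict with "image" (400x640x3 uint8, red, green, blue), "range_z" (400x640 float32, m along the optical axis (not along the pixel's ray), 0 where there is no reading), "fx", "fy", "cx", "cy" (pixels), "distortion" ([k1, k2, p1, p2, k3] as OpenCV has them; the pictures are not rectified), "rvec" (rotation vector, rad) and "tvec" (3), from world to camera coordinates, as OpenCV has them. Camera axes: x right, y down, z forward; pixel columns grow to the right and rows downward; lengths in m; the calibration is good to about 2 mm. A picture is of the moment at which its call begins.
- bot.job_done(): hands the job in; it is judged then, once.
The state is a dict: "clock": time; "joint_pos": joint angles; "joint_vel": joint speeds; "tau": joint torques, N m; "eef_pos": TCP position; "tool_rot": TCP orientation; "ft_force": force on the tool from outside, world axes, zero at the start; "ft_torque": the same for the moment, N m; "grip_width": finger opening in m; "grasp_force": force on a finger pad.
Only numpy, scipy, OpenCV 4.12 (cv2) and the standard library are available. Lean on these libraries where they do the work, as an engineer would, in place of code of your own. Each camera call takes 0.05 s, during which the arm holds its last target. There are 200 camera calls.

## Task

Make up the two gluing kits on their plywood boards, every piece lying flat in the recess cut for it: the large board, for regluing a guitar bridge, takes the bevelled maple block in its long recess, the notched rosewood caul in the shorter one and the roll of masking tape in the round one. The small board, for mending a ukulele lining, takes the strip of kerfed lining in its longer recess and the small plain maple caul, which was left in the guitar board's long recess by mistake, in its shorter one. Do not knock over the glue bottle.

Things in the scene. Friction and masses are not known exactly. Their poses are not given: they have to be found in the camera images.
- guitar_board: Large fixed plywood board 182x236x9 mm; origin: centre of underside. Recess floors at z=4. Recess centres (x,y mm), sizes: block (42,0) 64x204; notched caul (-44,52) 37x114; tape (-44,-68) eight-sided, 70 across. First two have finger notches across the middle, 48 wide in y, as deep, out to the board edge and 30 inward of the piece; tape has none: hold it 6 mm or more above its underside.
- ukulele_board: Small fixed plywood board 140 (x) x 170 (y) x 9 mm; origin: centre of underside. Recess floors at z = 4 mm. Recess centres (x,y mm), sizes: longer, for the lining, (38,0) 30x138; shorter, for the small maple caul, (-38,0) 34x90. A finger channel 48 mm wide in y, as deep, crosses the whole board in x through the middle of both, so that fingers can go down beside a piece.
- block_center (a point): Bevelled maple block (pale, ends tapered like a boat), loose, 48 (x) x 188 (y) x 26 (z) mm, 0.1 kg. Point at its centre, 13 mm above its underside; long axis y, grasp across x. Its place: the guitar board's long recess, long axis along the board's y, either way round.
- notched_caul_center (a point): Notched dark rosewood clamping caul, loose, solid body 20 (x) x 98 (y) x 16 (z) mm, small blocks on top up to 25 mm, 0.03 kg. Point at the centre of the body, 8 mm above its underside; long axis y, grasp across x. Its place: the guitar board's middle-sized recess, long axis along the board's y, either way round.
- tape_center (a point): Roll of masking tape lying flat near the boards, loose (not the one lying far off at the left end of the bench), 50 mm across and 19 mm high, 0.035 kg. Point at its centre, 9.5 mm above its underside, z along the roll's axis. Its place: the guitar board's round recess.
- lining_center (a point): Strip of pale kerfed lining (close saw cuts across its upper side), loose, 14 (x) x 122 (y) x 16 (z) mm, 0.02 kg. Point at its centre, 8 mm above its underside; long axis y, grasp across x. Its place: the ukulele board's longer recess, long axis along the board's y, either way round.
- small_caul_center (a point): Small plain maple caul, loose, pale oblong stick 18 (x) x 74 (y) x 14 (z) mm, 0.014 kg; at the start in the guitar board's long recess, across its finger notch. Point at its centre, 7 mm above its underside; long axis y, grasp across x. Its place: the ukulele board's shorter recess, long axis along the board's y, either way round.
- glue: White glue bottle with orange cap, 58 mm across and 226 mm tall, standing loose at the back of the work. Origin at the centre of its underside, z up. Not to be knocked over.

How it is judged:
By the outcome, as a careful person would: the job done as asked, in the order asked, and still so for the second after the job is handed in, with the robot touching nothing.
It also fails if it takes over 115 s, if anything falls off the work surface, if the arm or the gripper's body presses on something with over 40 N, if the wrist force passes 120 N, or if a joint passes its speed limit or range.

## Working session

There is one attempt and no reset: what is moved stays moved. The work goes in short steps, Python scripts to look and compute and a tool call to move; the robot and the scene stay as the last step left them, time stands still between calls to the robot, and variables do not carry over. Pictures are saved under pics/ and viewed, at most 15 in all, crops included, and the job is handed in when it is done.

Besides the shell and the picture viewer there is one more tool, called after "Call:" as a command line: name --argument value ..., lists and objects as JSON in quotes. jog_arm: Moves the arm, as the interface text tells. Scaled input: -1 to 1 covers 300 mm each way for a shift and pi/4 rad each way for a turn. Its arguments: {"type":"object","properties":{"deltas":{"type":"array","items":{"type":"object","properties":{"fingers":{"type":"number"},"delta_pos":{"type":"array","items":{"type":"number"}},"yaw":{"type":"number"}}}}},"required":["deltas"]}

```bash
mkdir -p pics
cat > h.py <<'E'
import numpy as np, cv2
from workcell import bot
from scipy.spatial.transform import Rotation as R
def snap(n,f=None):
    c=bot.camera(n)
    if f: cv2.imwrite('pics/'+f,c['image'][:,:,::-1])
    np.save('cam_%s.npy'%n,c,allow_pickle=True); return c
def load(n): return np.load('cam_%s.npy'%n,allow_pickle=True).item()
def KD(c): return np.array([[c['fx'],0,c['cx']],[0,c['fy'],c['cy']],[0,0,1.]]),np.array(c['distortion'],float)
def onz(c,px,z):
    K,D=KD(c); p=cv2.undistortPoints(np.array(px,float).reshape(-1,1,2),K,D)[:,0]
    Rm=cv2.Rodrigues(np.array(c['rvec'],float))[0]; t=np.array(c['tvec'],float).ravel()
    o=-Rm.T@t; d=np.c_[p,np.ones(len(p))]@Rm
    return o+d*((z-o[2])/d[:,2])[:,None]
def cloud(c):
    K,D=KD(c); v,u=np.mgrid[:400,:640]
    p=cv2.undistortPoints(np.stack([u,v],-1).reshape(-1,1,2).astype(float),K,D)[:,0]
    z=c['range_z'].reshape(-1,1); Rm=cv2.Rodrigues(np.array(c['rvec'],float))[0]; t=np.array(c['tvec'],float).ravel()
    X=(np.c_[p,np.ones(len(p))]*z-t)@Rm; X[z[:,0]==0]=np.nan; return X.reshape(400,640,3)
E
python3 - <<'E'
from h import *
for n in('top','side'):
    c=snap(n,n+'0.png'); Rm=cv2.Rodrigues(np.array(c['rvec'],float))[0]
    print(n,-Rm.T@np.array(c['tvec']).ravel(),c['fx'])
print({k:np.round(v,3) for k,v in bot.get_obs().items()})
E
```

```text
top [0.5039572  0.00380476 1.39616762] 468.54263727887195
side [-0.02597853  0.38797105  0.98550865] 451.50416479181195
{'clock': np.float64(0.1), 'joint_pos': array([-1.247,  0.241,  0.004,  1.335, -0.   ,  1.571]), 'joint_vel': array([-0.001, -0.002,  0.002, -0.   ,  0.   ,  0.   ]), 'tau': array([-1.0000e-03, -3.7314e+01,  2.5301e+01,  1.1000e-02, -0.0000e+00,
       -0.0000e+00]), 'eef_pos': array([ 0.159, -0.473,  0.231]), 'tool_rot': array([ 0.987,  0.161, -0.   , -0.001]), 'ft_force': array([-0.583,  0.986,  0.509]), 'ft_torque': array([-0.032,  0.002, -0.03 ]), 'grasp_force': np.float64(0.0), 'grip_width': np.float64(0.085)}
```

View pics/top0.png

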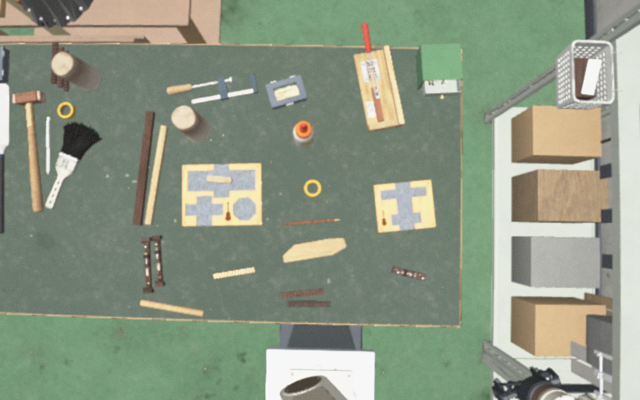

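View pics/side0.png

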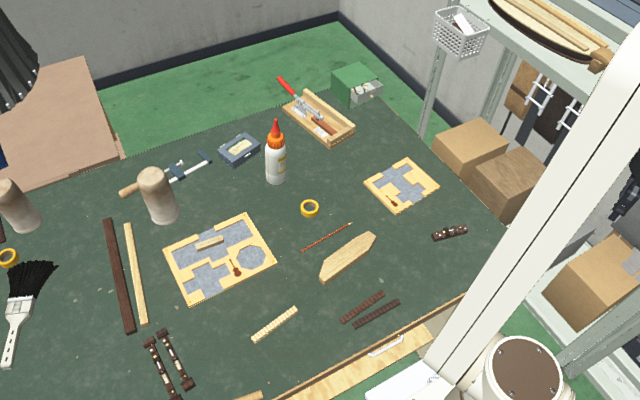

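Top view: the guitar board is at about (222,195), the small caul on it at (218,180), the ukulele board at (405,206), the block at (314,249), the lining at (234,273), the tape at (312,188) and the glue at (303,131). The likely notched caul is at (408,273). I'll enlarge to confirm.

Run:
```python
import cv2
a=cv2.imread('pics/top0.png')
cv2.imwrite('pics/c1.png',cv2.resize(a[155:255,175:275],None,fx=6,fy=6,interpolation=cv2.INTER_CUBIC))
x=cv2.resize(a[170:290,365:445],None,fx=5,fy=5,interpolation=cv2.INTER_CUBIC)
y=cv2.resize(a[175:295,205:355],None,fx=5,fy=5,interpolation=cv2.INTER_CUBIC)
cv2.imwrite('pics/c2.png',x);cv2.imwrite('pics/c3.png',y)
```

```text
(no output)
```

View pics/c1.png

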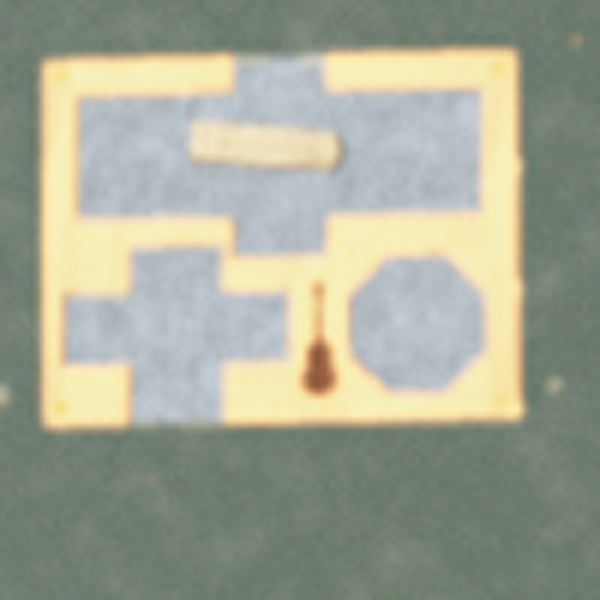

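View pics/c2.png

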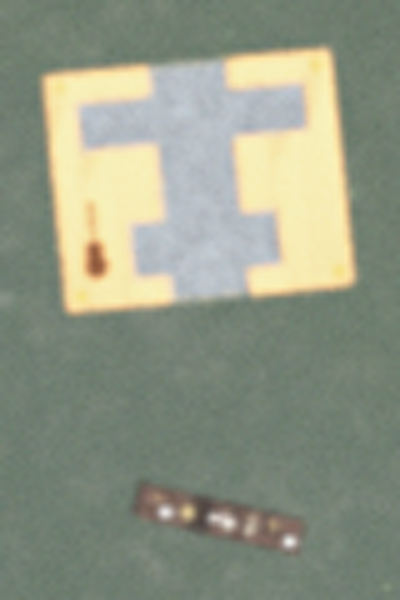

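View pics/c3.png

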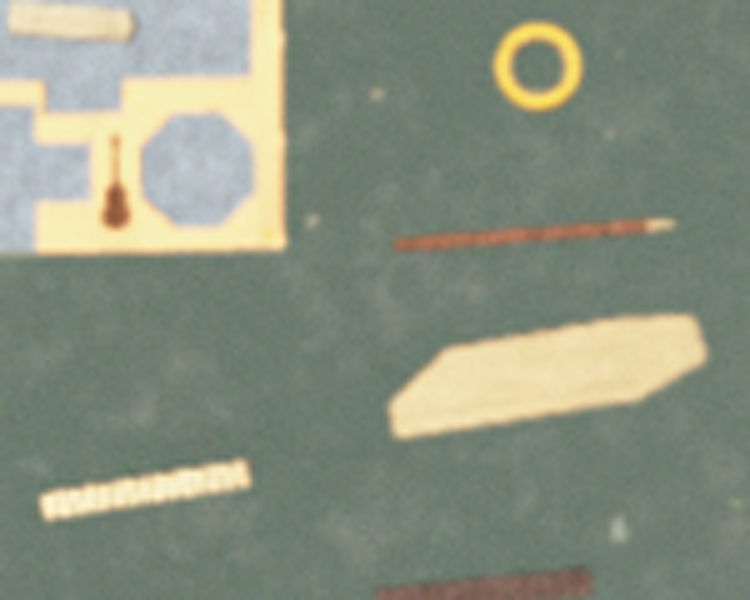

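```bash
cat >> h.py <<'E'
def rect(c,pts,z):
    P=onz(c,pts,z)[:,:2]; ctr=P.mean(0)   # TL,TR,BR,BL ; long axis horizontal -> y axis points left
    d=(P[0]-P[1])+(P[3]-P[2]); return ctr,np.degrees(np.arctan2(-d[0],d[1])),np.linalg.norm(P[0]-P[1]),np.linalg.norm(P[0]-P[3])
def go(x,y,z,ang):
    "ang: world angle (deg) of tool y axis, mod 180"
    o=bot.get_obs(); r=R.from_quat(o['tool_rot']); M=r.as_matrix()
    cur=np.degrees(np.arctan2(M[1,1],M[0,1])); da=(ang-cur+90)%180-90
    d=M.T@(np.array([x,y,z])-o['eef_pos'])
    print('dpos',np.round(d/.3,3),'yaw',round(-da/45,3),'t',round(float(o['clock']),2),'eef',np.round(o['eef_pos'],4),'w',round(float(o['grip_width']),4))
E
python3 - <<'E'
from h import *
c=load('top')
f=lambda pts,ox,oy,s:[((u+.5)/s-.5+ox,(v+.5)/s-.5+oy) for u,v in pts]
A=lambda p:f(p,175,155,6); B=lambda p:f(p,365,170,5); C=lambda p:f(p,205,175,5)
print('guitar',rect(c,A([(42,60),(517,48),(523,418),(42,430)]),.009))
print('uke',rect(c,B([(43,75),(330,48),(356,282),(68,315)]),.009))
print('scaul',rect(c,A([(192,122),(335,130),(335,168),(190,160)]),.018))
print('notch',rect(c,B([(140,480),(305,518),(298,553),(133,515)]),.018))
print('lining',rect(c,C([(40,495),(248,460),(252,487),(46,522)]),.016))
print('block dir',rect(c,C([(447,348),(690,315),(640,400),(395,438)]),.026))
print('block ctr',onz(c,C([(388,407),(395,438),(694,314),(708,355)]),.026).mean(0))
print('tape',onz(c,C([(538,66)]),.019)); print('glue',onz(c,[(303,131)],.2))
X=cloud(c)
for n,(u,v) in dict(tape=(312,188),block=(314,249),lin=(234,273),nc=(408,273),sc=(218,180),g=(222,205),u=(418,205)).items():
    print(n,np.round(np.nanmedian(X[v-1:v+2,u-1:u+2].reshape(-1,3),0),3))
go(.4,0,.2,0)
E
```

```text
guitar (array([0.60352012, 0.30498747]), np.float64(2.6804690476252158), np.float64(0.23817530015270935), np.float64(0.18470377401030627))
uke (array([ 0.5821914 , -0.24043272]), np.float64(7.221089621742137), np.float64(0.17212474446138198), np.float64(0.14311908060541642))
scaul (array([0.64890766, 0.31318729]), np.float64(-1.9815192819717125), np.float64(0.07130612285343445), np.float64(0.018902011377164765))
notch (array([ 0.38439323, -0.25311306]), np.float64(-11.735336858071118), np.float64(0.09933060219681604), np.float64(0.020841838363689417))
lining (array([0.37267944, 0.25870472]), np.float64(11.003324437639854), np.float64(0.12442823942216279), np.float64(0.016221185846607335))
block dir (array([0.44650435, 0.02705145]), np.float64(9.572816520920496), np.float64(0.14310700780112212), np.float64(0.06044024886077923))
block ctr [0.44464356 0.02508956 0.026     ]
tape [[0.62792336 0.03435843 0.019     ]]
glue [[0.75831174 0.05757077 0.2       ]]
tape [ 0.629  0.035 -0.001]
block [0.448 0.025 0.026]
lin [0.372 0.258 0.016]
nc [ 0.384 -0.252  0.017]
sc [0.645 0.315 0.015]
g [0.572 0.303 0.003]
u [ 0.585 -0.281  0.008]
dpos [ 1.264 -1.24   0.104] yaw -1.588 t 0.1 eef [ 0.1589 -0.4735  0.2305] w 0.0853
```

Call:
jog_arm --deltas '[{"delta_pos":[0.9,-0.9,0],"yaw":-1,"fingers":0.55},{"delta_pos":[0.9,-0.9,0],"yaw":-1,"fingers":0.55},{"delta_pos":[0.9,-0.9,0],"yaw":-1,"fingers":0.55},{"delta_pos":[0.9,-0.9,0],"yaw":-1,"fingers":0.55},{"delta_pos":[0.9,-0.9,0],"yaw":-1,"fingers":0.55},{"delta_pos":[0.9,-0.9,0],"yaw":-1,"fingers":0.55},{"delta_pos":[0.9,-0.9,0],"yaw":-1,"fingers":0.55},{"delta_pos":[0.9,-0.9,0],"yaw":-1,"fingers":0.55},{"delta_pos":[0.9,-0.9,0],"yaw":-1,"fingers":0.55},{"delta_pos":[0.9,-0.9,0],"yaw":-1,"fingers":0.55}]'

```text
clock: 1.1
eef_pos: [0.3291, -0.1315, 0.2311]
tool_rot: [0.849, 0.528, -0.0, -0.0]
ft_force: [-0.2, -0.2, -0.5]
grip_width: 0.0468
grasp_force: 0.0
```

```bash
python3 -c "
from h import *
go(.645,.308,.11,-2)"
```

```text
dpos [1.78  0.295 0.402] yaw -0.54 t 1.1 eef [ 0.3291 -0.1315  0.2311] w 0.0468
```

Call:
jog_arm --deltas '[{"delta_pos":[0.9,0.15,0.2],"yaw":-0.54,"fingers":0.55},{"delta_pos":[0.9,0.15,0.2],"yaw":-0.54,"fingers":0.55},{"delta_pos":[0.9,0.15,0.2],"yaw":-0.54,"fingers":0.55},{"delta_pos":[0.9,0.15,0.2],"yaw":-0.54,"fingers":0.55},{"delta_pos":[0.9,0.15,0.2],"yaw":-0.54,"fingers":0.55},{"delta_pos":[0.9,0.15,0.2],"yaw":-0.54,"fingers":0.55},{"delta_pos":[0.9,0.15,0.2],"yaw":-0.54,"fingers":0.55}]'

```text
clock: 1.8
eef_pos: [0.4912, 0.0906, 0.1695]
tool_rot: [0.72, 0.694, -0.001, -0.001]
ft_force: [-1.1, -0.6, -0.6]
grip_width: 0.0473
grasp_force: 0.0
```

```bash
python3 -c "
from h import *
go(.645,.308,.11,-2)"
```

```text
dpos [0.743 0.486 0.197] yaw -0.001 t 1.8 eef [0.4912 0.0906 0.1695] w 0.0473
```

Call:
jog_arm --deltas '[{"delta_pos":[0.743,0.486,0.15],"yaw":0,"fingers":0.55},{"delta_pos":[0.743,0.486,0.15],"yaw":0,"fingers":0.55},{"delta_pos":[0.743,0.486,0.15],"yaw":0,"fingers":0.55},{"delta_pos":[0.743,0.486,0.15],"yaw":0,"fingers":0.55},{"delta_pos":[0.743,0.486,0.15],"yaw":0,"fingers":0.55},{"delta_pos":[0.743,0.486,0.15],"yaw":0,"fingers":0.55},{"delta_pos":[0.743,0.486,0.15],"yaw":0,"fingers":0.55},{"delta_pos":[0.743,0.486,0.15],"yaw":0,"fingers":0.55}]'

```text
clock: 2.6
eef_pos: [0.6438, 0.3043, 0.1255]
tool_rot: [0.721, 0.693, -0.001, -0.0]
ft_force: [-0.0, -0.0, -0.3]
grip_width: 0.0468
grasp_force: 0.0
```

```bash
python3 -c "
from h import *
snap('wrist','w1.png'); go(.646,.308,.006,-2)"
```

```text
dpos [0.014 0.007 0.401] yaw -0.007 t 2.65 eef [0.6438 0.3041 0.1263] w 0.047
```

View pics/w1.png

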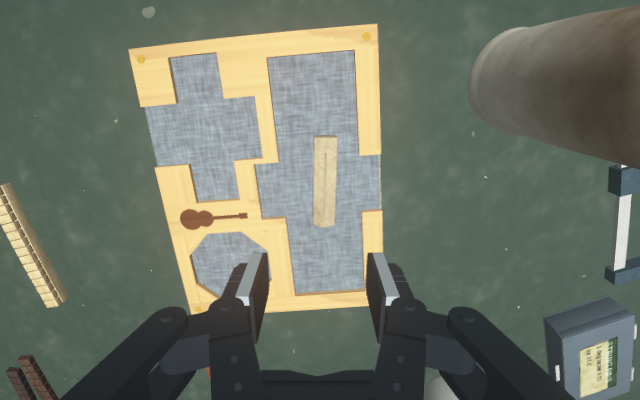

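The wrist view shows the small caul at (325,182) in the long recess, with board corners at (130,50) and (378,24). I'll remeasure from this closer view.

Run:
```python
from h import *
c=load('wrist')
P=onz(c,[(316,137),(337,137),(334,226),(314,226)],.018)[:,:2]; print('caul',P.mean(0),P)
print('board',onz(c,[(130,50),(378,24)],.009)[:,:2])
print('recess',onz(c,[(267,58),(354,50),(368,290),(296,295)],.009)[:,:2], onz(c,[(267,58),(354,50),(368,290),(296,295)],.009)[:,:2].mean(0))
print('notch y',onz(c,[(359,154),(380,154),(362,212),(382,210)],.009)[:,:2])
```

```text
caul [0.65021647 0.31477563] [[0.64453394 0.35107585]
 [0.66015653 0.35046705]
 [0.65621493 0.27845941]
 [0.63996048 0.2791002 ]]
board [[0.5105883  0.4202192 ]
 [0.69147164 0.42816674]]
recess [[0.61133526 0.4084753 ]
 [0.67428652 0.41133272]
 [0.68606327 0.20968324]
 [0.62027264 0.20695397]] [0.64798943 0.30911131]
notch y [[0.67757905 0.33512947]
 [0.69409078 0.33452375]
 [0.68008634 0.28621583]
 [0.69671358 0.28732954]]
```

```bash
python3 -c "
from h import *
go(.649,.311,.006,-3)"
```

```text
dpos [0.024 0.017 0.401] yaw 0.016 t 2.65 eef [0.6438 0.3041 0.1263] w 0.047
```

Call:
jog_arm --deltas '[{"delta_pos":[0.023,0.017,0.2],"yaw":0.02,"fingers":0.55},{"delta_pos":[0.023,0.017,0.3],"yaw":0.02,"fingers":0.55},{"delta_pos":[0.023,0.017,0.36],"yaw":0.02,"fingers":0.55},{"delta_pos":[0.023,0.017,0.395],"yaw":0.02,"fingers":0.55},{"delta_pos":[0.023,0.017,0.398],"yaw":0.02,"fingers":0.55},{"delta_pos":[0.023,0.017,0.398],"yaw":0.02,"fingers":0.1},{"delta_pos":[0.023,0.017,0.398],"yaw":0.02,"fingers":0.1},{"delta_pos":[0.023,0.017,0.398],"yaw":0.02,"fingers":0.1},{"delta_pos":[0.023,0.017,0.398],"yaw":0.02,"fingers":0.1}]'

```text
clock: 3.55
eef_pos: [0.6508, 0.3141, 0.0099]
tool_rot: [0.726, 0.688, 0.002, 0.001]
ft_force: [-0.7, -0.5, 5.3]
grip_width: 0.0159
grasp_force: 61.3
```

Call:
jog_arm --deltas '[{"delta_pos":[0,0,-0.15],"yaw":0,"fingers":0.1},{"delta_pos":[0,0,-0.3],"yaw":0,"fingers":0.1},{"delta_pos":[-0.15,-0.03,-0.3],"yaw":-0.1,"fingers":0.1},{"delta_pos":[-1,-0.2,-0.3],"yaw":-0.23,"fingers":0.1},{"delta_pos":[-1,-0.2,-0.3],"yaw":-0.23,"fingers":0.1},{"delta_pos":[-1,-0.2,-0.3],"yaw":-0.23,"fingers":0.1},{"delta_pos":[-1,-0.2,-0.3],"yaw":-0.23,"fingers":0.1},{"delta_pos":[-1,-0.2,-0.3],"yaw":-0.23,"fingers":0.1},{"delta_pos":[-1,-0.2,-0.3],"yaw":-0.23,"fingers":0.1},{"delta_pos":[-1,-0.2,-0.3],"yaw":-0.23,"fingers":0.1}]'

```text
clock: 4.55
eef_pos: [0.5732, 0.0154, 0.0977]
tool_rot: [0.662, 0.75, 0.0, 0.0]
ft_force: [0.5, 0.6, -0.8]
grip_width: 0.0161
grasp_force: 60.5
```

```bash
python3 -c "
from h import *
go(.5445,-.245,.1,7.2)"
```

```text
dpos [-0.849 -0.202 -0.008] yaw -0.002 t 4.55 eef [0.5732 0.0154 0.0977] w 0.0161
```

Call:
jog_arm --deltas '[{"delta_pos":[-0.849,-0.202,-0.01],"yaw":0,"fingers":0.1},{"delta_pos":[-0.849,-0.202,-0.01],"yaw":0,"fingers":0.1},{"delta_pos":[-0.849,-0.202,-0.01],"yaw":0,"fingers":0.1},{"delta_pos":[-0.849,-0.202,-0.01],"yaw":0,"fingers":0.1},{"delta_pos":[-0.849,-0.202,-0.01],"yaw":0,"fingers":0.1},{"delta_pos":[-0.849,-0.202,-0.01],"yaw":0,"fingers":0.1},{"delta_pos":[-0.849,-0.202,-0.01],"yaw":0,"fingers":0.1}]'

```text
clock: 5.25
eef_pos: [0.5465, -0.244, 0.1]
tool_rot: [0.661, 0.75, 0.0, 0.0]
ft_force: [0.1, 1.5, -0.4]
grip_width: 0.0159
grasp_force: 60.5
```

```bash
python3 -c "
from h import *
snap('wrist','w2.png'); go(.5445,-.245,.1,7.2)"
```

```text
dpos [-0.008 -0.007 -0.001] yaw 0.003 t 5.3 eef [ 0.5464 -0.2423  0.0998] w 0.0166
```

View pics/w2.png

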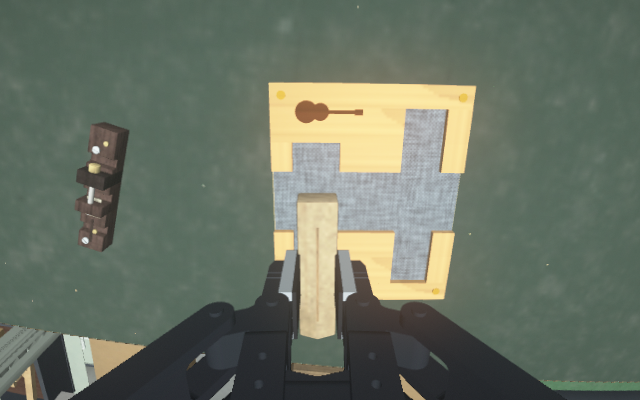

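The caul is held squarely in the fingers, spanning (318,194) to (318,337). The ukulele board corners are (269,83), (475,86) and (444,298).

Run:
```python
from h import *
c=load('wrist')
P=onz(c,[(269,83),(475,86),(444,298)],.009)[:,:2]; print(P,np.degrees(np.arctan2(*(P[1]-P[0])[::-1])),np.degrees(np.arctan2((P[2]-P[1])[0],-(P[2]-P[1])[1])), 'ctr',(P[0]+P[2])/2)
Q=onz(c,[(404,109),(447,110),(427,282),(391,281)],.009)[:,:2]; print(Q,Q.mean(0))
print(onz(c,[(292,143),(340,143)],.009)[:,:2])
print('caul ends',onz(c,[(318,196),(318,337)],.109)[:,:2])
X=cloud(c); print('caul z',[np.round(X[v,318],3) for v in (200,220,250,290,330)])
```

```text
[[ 0.50412891 -0.16313616]
 [ 0.64193025 -0.14659414]
 [ 0.66249762 -0.31387167]] 6.845175854332983 7.009541686983684 ctr [ 0.58331327 -0.23850392]
[[ 0.59675223 -0.16832374]
 [ 0.62646392 -0.16489069]
 [ 0.64426033 -0.30015321]
 [ 0.61452485 -0.30258022]] [ 0.62050033 -0.23398696]
[[ 0.52349243 -0.20120866]
 [ 0.55679456 -0.19701625]]
caul ends [[ 0.5417964  -0.20451133]
 [ 0.55114689 -0.27797097]]
caul z [array([ 0.542, -0.208,  0.105]), array([ 0.543, -0.216,  0.107]), array([ 0.545, -0.23 ,  0.108]), array([ 0.548, -0.251,  0.109]), array([ 0.551, -0.275,  0.107])]
```

```bash
python3 -c "
from h import *
go(.5455,-.2440,.0105,7)"
```

```text
dpos [-0.005 -0.004  0.298] yaw 0.007 t 5.3 eef [ 0.5464 -0.2423  0.0998] w 0.0166
```

Call:
jog_arm --deltas '[{"delta_pos":[0.003,0.003,0.15],"yaw":0,"fingers":0.1},{"delta_pos":[0.003,0.003,0.24],"yaw":0,"fingers":0.1},{"delta_pos":[0.003,0.003,0.28],"yaw":0,"fingers":0.1},{"delta_pos":[0.003,0.003,0.298],"yaw":0,"fingers":0.1},{"delta_pos":[0.003,0.003,0.298],"yaw":0,"fingers":0.1},{"delta_pos":[0.003,0.003,0.298],"yaw":0,"fingers":0.4},{"delta_pos":[0.003,0.003,0.298],"yaw":0,"fingers":0.4},{"delta_pos":[0.003,0.003,0.298],"yaw":0,"fingers":0.4},{"delta_pos":[0.003,0.003,0.15],"yaw":0,"fingers":0.4},{"delta_pos":[0.003,0.003,0],"yaw":0,"fingers":0.5},{"delta_pos":[0.003,0.003,-0.03],"yaw":0,"fingers":0.7},{"delta_pos":[0.003,0.003,-0.03],"yaw":0,"fingers":0.8}]'

```text
clock: 6.5
eef_pos: [0.5483, -0.2432, 0.1121]
tool_rot: [0.661, 0.751, 0.001, 0.003]
ft_force: [0.1, 0.4, 0.1]
grip_width: 0.0677
grasp_force: 0.0
```

```bash
python3 -c "
from h import *
go(.4447,.0255,.1,9.3)"
```

```text
dpos [ 0.932 -0.229  0.036] yaw -0.045 t 6.5 eef [ 0.5483 -0.2432  0.1121] w 0.0677
```

Call:
jog_arm --deltas '[{"delta_pos":[0.934,-0.222,0.036],"yaw":-0.045,"fingers":0.95},{"delta_pos":[0.934,-0.222,0.036],"yaw":-0.045,"fingers":0.95},{"delta_pos":[0.934,-0.222,0.036],"yaw":-0.045,"fingers":0.95},{"delta_pos":[0.934,-0.222,0.036],"yaw":-0.045,"fingers":0.95},{"delta_pos":[0.934,-0.222,0.036],"yaw":-0.045,"fingers":0.95},{"delta_pos":[0.934,-0.222,0.036],"yaw":-0.045,"fingers":0.95},{"delta_pos":[0.934,-0.222,0.036],"yaw":-0.045,"fingers":0.95},{"delta_pos":[0.934,-0.222,0.036],"yaw":-0.045,"fingers":0.95}]'

```text
clock: 7.3
eef_pos: [0.4434, 0.0278, 0.097]
tool_rot: [0.646, 0.763, -0.001, -0.001]
ft_force: [0.3, 0.8, -0.1]
grip_width: 0.0811
grasp_force: 0.0
```

```bash
python3 -c "
from h import *
go(.447,.0265,.005,9.3)"
```

```text
dpos [-0.006  0.012  0.307] yaw 0.003 t 7.3 eef [0.4434 0.0278 0.097 ] w 0.0811
```

Call:
jog_arm --deltas '[{"delta_pos":[-0.003,0.01,0.15],"yaw":0,"fingers":0.95},{"delta_pos":[-0.003,0.01,0.24],"yaw":0,"fingers":0.95},{"delta_pos":[-0.003,0.01,0.29],"yaw":0,"fingers":0.95},{"delta_pos":[-0.003,0.01,0.307],"yaw":0,"fingers":0.95},{"delta_pos":[-0.003,0.01,0.307],"yaw":0,"fingers":0.45},{"delta_pos":[-0.003,0.01,0.307],"yaw":0,"fingers":0.45},{"delta_pos":[-0.003,0.01,0.307],"yaw":0,"fingers":0.45},{"delta_pos":[-0.003,0.01,0.307],"yaw":0,"fingers":0.45},{"delta_pos":[-0.003,0.01,0.307],"yaw":0,"fingers":0.45}]'

```text
clock: 8.2
eef_pos: [0.449, 0.0267, 0.0072]
tool_rot: [0.647, 0.762, 0.001, 0.001]
ft_force: [-0.3, -1.8, 5.4]
grip_width: 0.0458
grasp_force: 61.8
```

Call:
jog_arm --deltas '[{"delta_pos":[0,0,-0.12],"yaw":0,"fingers":0.45},{"delta_pos":[0,0,-0.28],"yaw":0,"fingers":0.45},{"delta_pos":[0.05,0.05,-0.33],"yaw":0,"fingers":0.45}]'

```text
clock: 8.5
eef_pos: [0.4611, 0.0434, 0.109]
tool_rot: [0.648, 0.761, 0.001, 0.002]
ft_force: [2.1, -0.9, -0.6]
grip_width: 0.0458
grasp_force: 61.8
```

```bash
python3 -c "
from h import *
go(.6475,.3085,.1,2.7)"
```

```text
dpos [0.773 0.754 0.033] yaw 0.144 t 8.5 eef [0.4611 0.0434 0.109 ] w 0.0458
```

Call:
jog_arm --deltas '[{"delta_pos":[0.773,0.754,0.02],"yaw":0.144,"fingers":0.45},{"delta_pos":[0.773,0.754,0.02],"yaw":0.144,"fingers":0.45},{"delta_pos":[0.773,0.754,0.02],"yaw":0.144,"fingers":0.45},{"delta_pos":[0.773,0.754,0.02],"yaw":0.144,"fingers":0.45},{"delta_pos":[0.773,0.754,0.02],"yaw":0.144,"fingers":0.45},{"delta_pos":[0.773,0.754,0.02],"yaw":0.144,"fingers":0.45},{"delta_pos":[0.773,0.754,0.02],"yaw":0.144,"fingers":0.45},{"delta_pos":[0.773,0.754,0.02],"yaw":0.144,"fingers":0.45},{"delta_pos":[0.773,0.754,0.02],"yaw":0.144,"fingers":0.45}]'

```text
clock: 9.4
eef_pos: [0.6449, 0.3098, 0.0977]
tool_rot: [0.689, 0.725, -0.001, -0.0]
ft_force: [-0.6, -0.6, -1.2]
grip_width: 0.046
grasp_force: 61.9
```

```bash
python3 -c "
from h import *
snap('wrist','w3.png'); go(.6475,.3085,.011,2.7)"
```

```text
dpos [-0.002  0.01   0.291] yaw 0.003 t 9.45 eef [0.6448 0.3089 0.0982] w 0.0459
```

View pics/w3.png

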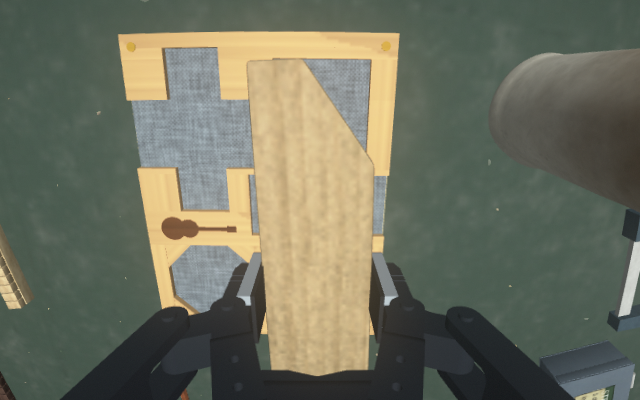

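Run:
```python
from h import *
c=load('wrist')
P=onz(c,[(119,34),(399,33)],.009)[:,:2]; d=(P[1]-P[0]);a=np.arctan2(d[1],d[0]); print(P,np.degrees(a))
m=P.mean(0)-118e-3*np.array([-np.sin(a),np.cos(a)]); print('board ctr',m)
X=cloud(c); print(np.round([X[v,u] for u,v in((275,66),(260,150),(360,170),(310,250))],3))
ez=np.nanmedian(X[70:200,270:290,2]); print(ez)
E_=onz(c,[(247,63),(303,59),(255,172),(374,163),(270,369),(368,373)],ez)[:,:2]; print(E_)
```

```text
[[0.51008035 0.42105212]
 [0.6907385  0.42848081]] 2.3546828345782322
board ctr [0.6052575 0.3068661]
[[0.626 0.4   0.116]
 [0.62  0.37  0.116]
 [0.658 0.364 0.116]
 [0.641 0.329 0.116]]
0.11600129757006328
[[0.61576758 0.40019973]
 [0.6352307  0.40236382]
 [0.61841916 0.36105551]
 [0.66350694 0.36687214]
 [0.62421947 0.26263492]
 [0.67217408 0.26249915]]
```

Call:
jog_arm --deltas '[{"delta_pos":[0,0.005,0.1],"yaw":0,"fingers":0.45},{"delta_pos":[0,0.005,0.2],"yaw":0,"fingers":0.45},{"delta_pos":[0,0.005,0.26],"yaw":0,"fingers":0.45},{"delta_pos":[0,0.005,0.285],"yaw":0,"fingers":0.45},{"delta_pos":[0,0.005,0.285],"yaw":0,"fingers":0.45}]'

```text
clock: 9.95
eef_pos: [0.6464, 0.3083, 0.0134]
tool_rot: [0.69, 0.724, -0.001, -0.0]
ft_force: [-0.8, 0.0, -0.7]
grip_width: 0.0459
grasp_force: 61.4
```

Call:
jog_arm --deltas '[{"delta_pos":[0,0.003,0.006],"yaw":0,"fingers":0.45},{"delta_pos":[0,0.003,0.006],"yaw":0,"fingers":0.7},{"delta_pos":[0,0.003,0.006],"yaw":0,"fingers":0.7},{"delta_pos":[0,0.003,0.006],"yaw":0,"fingers":0.7},{"delta_pos":[0,0.003,-0.1],"yaw":0,"fingers":0.7},{"delta_pos":[0,0.003,-0.25],"yaw":0,"fingers":0.7},{"delta_pos":[0,-0.1,-0.35],"yaw":0,"fingers":0.7},{"delta_pos":[-0.3,-0.3,-0.35],"yaw":0,"fingers":0.6}]'

```text
clock: 10.75
eef_pos: [0.5948, 0.2711, 0.1249]
tool_rot: [0.687, 0.727, 0.007, 0.002]
ft_force: [0.7, -0.2, 0.7]
grip_width: 0.0512
grasp_force: 0.0
```

```bash
python3 -c "
from h import *
go(.386,-.251,.1,-11.7)"
```

```text
dpos [-1.699 -0.793  0.061] yaw 0.331 t 10.75 eef [0.5948 0.2711 0.1249] w 0.0512
```

Call:
jog_arm --deltas '[{"delta_pos":[-0.9,-0.42,0.03],"yaw":0.33,"fingers":0.55},{"delta_pos":[-0.9,-0.42,0.03],"yaw":0.33,"fingers":0.55},{"delta_pos":[-0.9,-0.42,0.03],"yaw":0.33,"fingers":0.55},{"delta_pos":[-0.9,-0.42,0.03],"yaw":0.33,"fingers":0.55},{"delta_pos":[-0.9,-0.42,0.03],"yaw":0.33,"fingers":0.55},{"delta_pos":[-0.9,-0.42,0.03],"yaw":0.33,"fingers":0.55},{"delta_pos":[-0.9,-0.42,0.03],"yaw":0.33,"fingers":0.55}]'

```text
clock: 11.45
eef_pos: [0.4764, -0.0151, 0.1097]
tool_rot: [0.779, 0.626, -0.001, 0.0]
ft_force: [0.5, 0.8, 0.4]
grip_width: 0.0469
grasp_force: 0.0
```

```bash
python3 -c "
from h import *
snap('top')
go(.386,-.251,.1,-11.7)"
```

```text
dpos [-0.841 -0.131  0.033] yaw -0.013 t 11.5 eef [ 0.4782 -0.0129  0.1101] w 0.0472
```

Call:
jog_arm --deltas '[{"delta_pos":[-0.841,-0.131,0.033],"yaw":0,"fingers":0.55},{"delta_pos":[-0.841,-0.131,0.033],"yaw":0,"fingers":0.55},{"delta_pos":[-0.841,-0.131,0.033],"yaw":0,"fingers":0.55},{"delta_pos":[-0.841,-0.131,0.033],"yaw":0,"fingers":0.55},{"delta_pos":[-0.841,-0.131,0.033],"yaw":0,"fingers":0.55},{"delta_pos":[-0.841,-0.131,0.033],"yaw":0,"fingers":0.55},{"delta_pos":[-0.841,-0.131,0.033],"yaw":0,"fingers":0.55}]'

```text
clock: 12.2
eef_pos: [0.389, -0.25, 0.0999]
tool_rot: [0.778, 0.629, 0.001, 0.0]
ft_force: [0.2, 0.8, -0.6]
grip_width: 0.0467
grasp_force: 0.0
```

```bash
python3 -c "
from h import *
c=snap('wrist','w4.png'); go(.386,-.251,.004,-11.7)"
```

```text
dpos [-0.009 -0.009  0.319] yaw -0.007 t 12.25 eef [ 0.3892 -0.2489  0.0998] w 0.0471
```

View pics/w4.png

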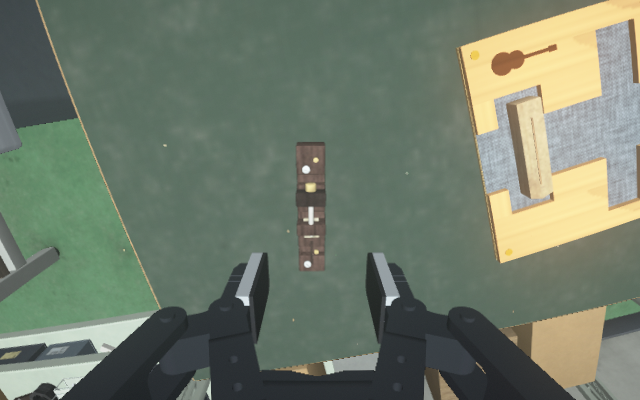

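The small caul is seated in the ukulele board's short recess. The notched caul spans (297,143) to (325,270).

```bash
python3 -c "
from h import *
c=load('wrist');P=onz(c,[(297,143),(325,143),(325,270),(299,270)],.016)[:,:2]; m=P.mean(0)
d=P[0]+P[1]-P[2]-P[3]; a=np.degrees(np.arctan2(-d[0],d[1])); print(P,m,a)
go(m[0],m[1],.004,a)"
```

```text
[[ 0.38523928 -0.20170848]
 [ 0.40379493 -0.20570791]
 [ 0.38388878 -0.30197935]
 [ 0.36420697 -0.29774846]] [ 0.38428249 -0.25178605] -12.017503875563264
dpos [-0.013 -0.014  0.319] yaw 0.0 t 12.25 eef [ 0.3892 -0.2489  0.0998] w 0.0471
```

Call:
jog_arm --deltas '[{"delta_pos":[-0.005,-0.008,0.15],"yaw":0,"fingers":0.55},{"delta_pos":[-0.005,-0.008,0.24],"yaw":0,"fingers":0.55},{"delta_pos":[-0.005,-0.008,0.3],"yaw":0,"fingers":0.55},{"delta_pos":[-0.005,-0.008,0.317],"yaw":0,"fingers":0.55},{"delta_pos":[-0.005,-0.008,0.317],"yaw":0,"fingers":0.15},{"delta_pos":[-0.005,-0.008,0.317],"yaw":0,"fingers":0.15},{"delta_pos":[-0.005,-0.008,0.317],"yaw":0,"fingers":0.15},{"delta_pos":[-0.005,-0.008,0.317],"yaw":0,"fingers":0.15}]'

```text
clock: 13.05
eef_pos: [0.3867, -0.2506, 0.0056]
tool_rot: [0.777, 0.629, 0.001, 0.001]
ft_force: [0.4, 1.0, 3.2]
grip_width: 0.0179
grasp_force: 60.2
```

Call:
jog_arm --deltas '[{"delta_pos":[0,0,-0.15],"yaw":0,"fingers":0.15},{"delta_pos":[0,0,-0.32],"yaw":-0.1,"fingers":0.15},{"delta_pos":[0.95,0.1,-0.35],"yaw":-0.33,"fingers":0.15},{"delta_pos":[0.95,0.1,-0.35],"yaw":-0.33,"fingers":0.15},{"delta_pos":[0.95,0.1,-0.35],"yaw":-0.33,"fingers":0.15},{"delta_pos":[0.95,0.1,-0.35],"yaw":-0.33,"fingers":0.15},{"delta_pos":[0.95,0.1,-0.35],"yaw":-0.33,"fingers":0.15},{"delta_pos":[0.95,0.1,-0.35],"yaw":-0.33,"fingers":0.15},{"delta_pos":[0.95,0.1,-0.35],"yaw":-0.33,"fingers":0.15}]'

```text
clock: 13.95
eef_pos: [0.4762, 0.0262, 0.1105]
tool_rot: [0.687, 0.727, 0.002, 0.001]
ft_force: [-0.1, 0.4, 0.6]
grip_width: 0.0181
grasp_force: 59.7
```

```bash
python3 -c "
from h import *
go(.559,.358,.1,2.5)"
```

```text
dpos [1.089 0.337 0.038] yaw 0.016 t 13.95 eef [0.4762 0.0262 0.1105] w 0.0181
```

Call:
jog_arm --deltas '[{"delta_pos":[1,0.337,0.03],"yaw":0.016,"fingers":0.15},{"delta_pos":[1,0.337,0.03],"yaw":0.016,"fingers":0.15},{"delta_pos":[1,0.337,0.03],"yaw":0.016,"fingers":0.15},{"delta_pos":[1,0.337,0.03],"yaw":0.016,"fingers":0.15},{"delta_pos":[1,0.337,0.03],"yaw":0.016,"fingers":0.15},{"delta_pos":[1,0.337,0.03],"yaw":0.016,"fingers":0.15},{"delta_pos":[1,0.337,0.03],"yaw":0.016,"fingers":0.15},{"delta_pos":[1,0.337,0.03],"yaw":0.016,"fingers":0.15},{"delta_pos":[1,0.337,0.03],"yaw":0.016,"fingers":0.15}]'

```text
clock: 14.85
eef_pos: [0.5601, 0.3257, 0.1002]
tool_rot: [0.694, 0.72, -0.001, 0.0]
ft_force: [0.2, -0.2, -0.5]
grip_width: 0.0179
grasp_force: 59.7
```

```bash
python3 -c "
from h import *
snap('wrist','w5.png')
go(.559,.358,.0105,2.5)"
```

```text
dpos [0.11  0.001 0.299] yaw -0.01 t 14.9 eef [0.5601 0.3251 0.1004] w 0.018
```

View pics/w5.png

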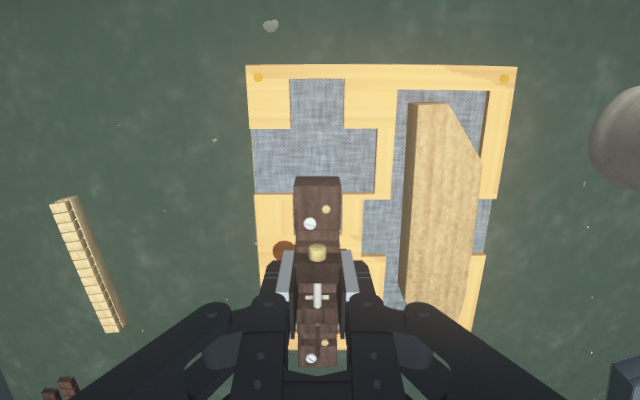

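The block lies in the long recess (top at 405–480, 103+), and the notched caul is held level, lined up with its recess at (317,79).

Call:
jog_arm --deltas '[{"delta_pos":[0.11,0,0.05],"yaw":-0.01,"fingers":0.15},{"delta_pos":[0.11,0,0.1],"yaw":-0.01,"fingers":0.15},{"delta_pos":[0.11,0,0.2],"yaw":-0.01,"fingers":0.15},{"delta_pos":[0.11,0,0.27],"yaw":-0.01,"fingers":0.15},{"delta_pos":[0.11,0,0.298],"yaw":-0.01,"fingers":0.15},{"delta_pos":[0.11,0,0.298],"yaw":-0.01,"fingers":0.15}]'

```text
clock: 15.5
eef_pos: [0.5588, 0.3577, 0.0112]
tool_rot: [0.692, 0.722, -0.001, -0.0]
ft_force: [0.2, -1.0, 0.4]
grip_width: 0.0179
grasp_force: 59.7
```

Call:
jog_arm --deltas '[{"delta_pos":[0,0,0.003],"yaw":0,"fingers":0.4},{"delta_pos":[0,0,0.003],"yaw":0,"fingers":0.42},{"delta_pos":[0,0,0.003],"yaw":0,"fingers":0.42},{"delta_pos":[0,0,-0.12],"yaw":0,"fingers":0.42},{"delta_pos":[0,0,-0.28],"yaw":0,"fingers":0.42},{"delta_pos":[-0.9,0.15,-0.3],"yaw":0,"fingers":0.95},{"delta_pos":[-0.9,0.15,-0.3],"yaw":0,"fingers":0.95},{"delta_pos":[-0.9,0.15,-0.3],"yaw":0,"fingers":0.95},{"delta_pos":[-0.9,0.15,-0.3],"yaw":0,"fingers":0.95},{"delta_pos":[-0.9,0.15,-0.3],"yaw":0,"fingers":0.95},{"delta_pos":[-0.9,0.15,-0.3],"yaw":0,"fingers":0.95}]'

```text
clock: 16.6
eef_pos: [0.617, 0.0879, 0.1018]
tool_rot: [0.693, 0.721, 0.0, 0.001]
ft_force: [0.2, 1.1, -0.0]
grip_width: 0.0812
grasp_force: 0.0
```

```bash
python3 -c "
from h import *
c=snap('wrist','w6.png')
go(.629,.036,.1,2.5)"
```

```text
dpos [-0.166  0.032  0.007] yaw -0.007 t 16.65 eef [0.6176 0.0853 0.1019] w 0.0813
```

View pics/w6.png

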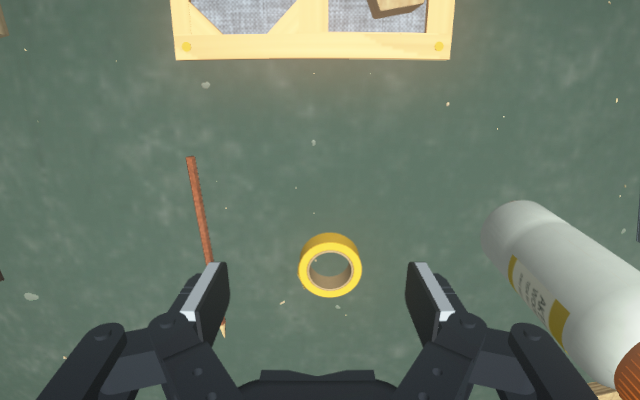

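The tape's top ring is centred near (330,270), the pencil is on the left at (190–224, 155–337), and the bottle is standing on the right.

```bash
python3 -c "
from h import *
c=load('wrist')
print('tape',onz(c,[(330,271),(299,270),(362,270)],.019)); print('pencil',onz(c,[(190,156),(224,337),(210,262)],.007)); print('glue base edge',onz(c,[(485,235)],.0))
X=cloud(c); print(np.round(X[292,330],3),np.round(X[255,330],3))
m=onz(c,[(330,271)],.019)[0]; go(m[0],m[1],.006,2.5)"
```

```text
tape [[0.6290487  0.03608014 0.019     ]
 [0.60511742 0.03601033 0.019     ]
 [0.65370666 0.03787549 0.019     ]]
pencil [[ 0.52338105  0.11960063  0.007     ]
 [ 0.53919641 -0.04323766  0.007     ]
 [ 0.53239972  0.03285267  0.007     ]]
glue base edge [[7.55608310e-01 6.22190846e-02 2.77555756e-17]]
[0.63  0.016 0.018] [ 0.63   0.039 -0.   ]
dpos [-0.165  0.031  0.32 ] yaw -0.007 t 16.65 eef [0.6176 0.0853 0.1019] w 0.0813
```

Call:
jog_arm --deltas '[{"delta_pos":[-0.16,0.031,0.0],"yaw":0,"fingers":0.85},{"delta_pos":[-0.16,0.031,0.05],"yaw":0,"fingers":0.85},{"delta_pos":[-0.16,0.031,0.2],"yaw":0,"fingers":0.85},{"delta_pos":[-0.16,0.031,0.28],"yaw":0,"fingers":0.85},{"delta_pos":[-0.16,0.031,0.318],"yaw":0,"fingers":0.85},{"delta_pos":[-0.16,0.031,0.318],"yaw":0,"fingers":0.85},{"delta_pos":[-0.16,0.031,0.318],"yaw":0,"fingers":0.45},{"delta_pos":[-0.16,0.031,0.318],"yaw":0,"fingers":0.45},{"delta_pos":[-0.16,0.031,0.318],"yaw":0,"fingers":0.45},{"delta_pos":[-0.16,0.031,0.318],"yaw":0,"fingers":0.45}]'

```text
clock: 17.65
eef_pos: [0.6297, 0.0451, 0.0084]
tool_rot: [0.691, 0.723, 0.002, 0.002]
ft_force: [-0.0, 0.2, 6.5]
grip_width: 0.0451
grasp_force: 61.1
```

Call:
jog_arm --deltas '[{"delta_pos":[0,0,-0.1],"yaw":0,"fingers":0.45},{"delta_pos":[0,0,-0.25],"yaw":0,"fingers":0.45},{"delta_pos":[0,0,-0.32],"yaw":0,"fingers":0.45},{"delta_pos":[0,0,-0.32],"yaw":0,"fingers":0.45}]'

```text
clock: 18.05
eef_pos: [0.631, 0.045, 0.1072]
tool_rot: [0.691, 0.723, 0.004, 0.003]
ft_force: [0.3, 0.7, -0.3]
grip_width: 0.0453
grasp_force: 61.2
```

```bash
python3 -c "
from h import *
c=snap('wrist','w7.png')
X=cloud(c); m=(X[...,2]>.09)&(X[...,2]<.13)&(abs(X[...,0]-.63)<.03)&(abs(X[...,1]-.037)<.045)
im=c['image'].astype(int); y=m&(im[...,0]-im[...,2]>60)
P=X[y]; print(len(P),P.min(0),P.max(0),np.percentile(P,[2,98],axis=0)); o=bot.get_obs(); print(o['eef_pos'],o['grip_width'])"
```

```text
6278 [0.60756596 0.01135326 0.09807694] [0.65472755 0.06052503 0.12360081] [[0.60925539 0.01406138 0.10003962]
 [0.65276431 0.05987777 0.11829824]]
[0.62934002 0.04484395 0.10443818] 0.04470661798781677
```

View pics/w7.png

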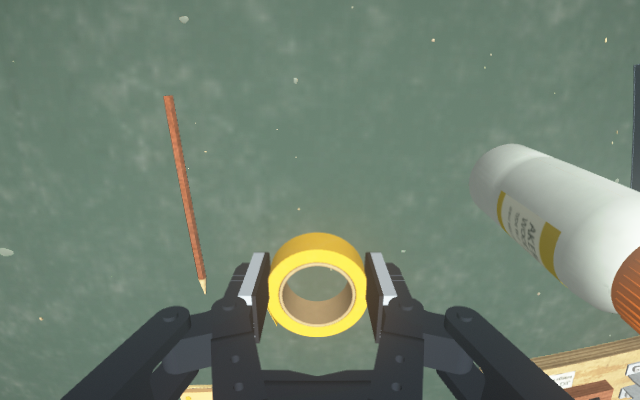

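The tape is held level, centred about 9 mm on the -y side of the TCP (image centre 317,300), so I'll offset the target to match.

```bash
python3 -c "
from h import *
go(.563,.246,.1,2.5)"
```

```text
dpos [ 0.68  -0.191  0.014] yaw 0.002 t 18.1 eef [0.6293 0.0448 0.1044] w 0.0447
```

Call:
jog_arm --deltas '[{"delta_pos":[0.68,-0.191,0.01],"yaw":0,"fingers":0.45},{"delta_pos":[0.68,-0.191,0.01],"yaw":0,"fingers":0.45},{"delta_pos":[0.68,-0.191,0.01],"yaw":0,"fingers":0.45},{"delta_pos":[0.68,-0.191,0.01],"yaw":0,"fingers":0.45},{"delta_pos":[0.68,-0.191,0.01],"yaw":0,"fingers":0.45},{"delta_pos":[0.68,-0.191,0.01],"yaw":0,"fingers":0.45},{"delta_pos":[0.68,-0.191,0.1],"yaw":0,"fingers":0.45},{"delta_pos":[0.68,-0.191,0.15],"yaw":0,"fingers":0.45},{"delta_pos":[0.68,-0.191,0.15],"yaw":0,"fingers":0.45}]'

```text
clock: 19.0
eef_pos: [0.5592, 0.2429, 0.0531]
tool_rot: [0.692, 0.722, -0.003, -0.001]
ft_force: [-0.2, -0.2, -0.7]
grip_width: 0.0448
grasp_force: 61.2
```

```bash
python3 -c "
from h import *
c=snap('wrist')
X=cloud(c); z=bot.get_obs()['eef_pos'][2]; m=(X[...,2]>z-.01)&(X[...,2]<z+.025)&(abs(X[...,0]-.563)<.03)&(abs(X[...,1]-.237)<.045)
im=c['image'].astype(int); y=m&(im[...,0]-im[...,2]>60)
P=X[y]; print(len(P),np.percentile(P,[2,98],axis=0),P.min(0),P.max(0))
go(.563,.246,.0133,2.5)"
```

```text
5092 [[0.53750947 0.21173938 0.04611466]
 [0.58119226 0.25785971 0.06432425]] [0.53594414 0.20919255 0.04479067] [0.59252656 0.25850973 0.07040285]
dpos [0.008 0.01  0.138] yaw -0.001 t 19.05 eef [0.5603 0.2434 0.0548] w 0.045
```

Call:
jog_arm --deltas '[{"delta_pos":[0.007,0.012,0.06],"yaw":0,"fingers":0.45},{"delta_pos":[0.007,0.012,0.11],"yaw":0,"fingers":0.45},{"delta_pos":[0.007,0.012,0.13],"yaw":0,"fingers":0.45},{"delta_pos":[0.007,0.012,0.132],"yaw":0,"fingers":0.45}]'

```text
clock: 19.45
eef_pos: [0.5647, 0.2472, 0.0168]
tool_rot: [0.691, 0.722, -0.001, -0.0]
ft_force: [0.2, 0.7, -0.3]
grip_width: 0.0449
grasp_force: 61.2
```

Call:
jog_arm --deltas '[{"delta_pos":[0,0,0.009],"yaw":0,"fingers":0.45},{"delta_pos":[0,0,0.009],"yaw":0,"fingers":0.45},{"delta_pos":[0,0,0.009],"yaw":0,"fingers":0.72},{"delta_pos":[0,0,0.009],"yaw":0,"fingers":0.72},{"delta_pos":[0,0,0.009],"yaw":0,"fingers":0.72},{"delta_pos":[0,0,-0.12],"yaw":0,"fingers":0.72},{"delta_pos":[0,0,-0.28],"yaw":0,"fingers":0.72},{"delta_pos":[0,-0.4,-0.3],"yaw":-0.18,"fingers":0.5},{"delta_pos":[0,-0.6,-0.3],"yaw":-0.18,"fingers":0.5},{"delta_pos":[0,-0.6,-0.3],"yaw":-0.18,"fingers":0.5},{"delta_pos":[0,-0.6,-0.3],"yaw":-0.18,"fingers":0.5},{"delta_pos":[0,-0.6,-0.3],"yaw":-0.18,"fingers":0.5}]'

```text
clock: 20.65
eef_pos: [0.3804, 0.239, 0.1072]
tool_rot: [0.637, 0.771, -0.002, -0.001]
ft_force: [0.1, 0.6, -0.5]
grip_width: 0.0428
grasp_force: 0.0
```

```bash
python3 -c "
from h import *
c=snap('wrist','w8.png')
go(.374,.260,.1,10.7)"
```

```text
dpos [ 0.071 -0.018  0.026] yaw 0.002 t 20.7 eef [0.3833 0.24   0.1077] w 0.043
```

View pics/w8.png

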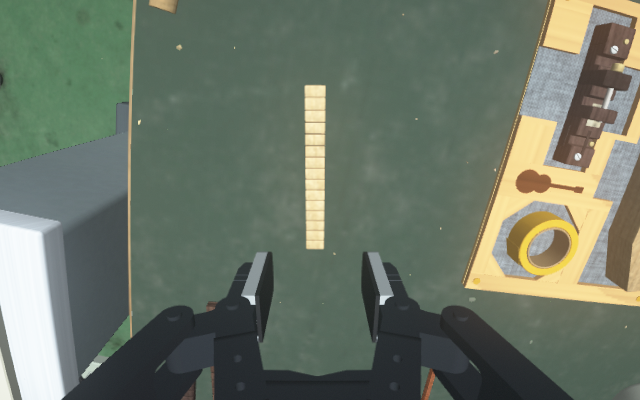

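The tape is in the round recess (542,243) and the notched caul is in its own. The lining spans (305,85) to (324,249).

```bash
python3 -c "
from h import *
c=load('wrist');P=onz(c,[(305,85),(325,85),(324,249),(306,249)],.016)[:,:2]; m=P.mean(0)
d=P[0]+P[1]-P[2]-P[3]; a=np.degrees(np.arctan2(-d[0],d[1])); print(P,m,a)
go(m[0],m[1],.0035,a)"
```

```text
[[0.35640925 0.32003083]
 [0.3694919  0.32252784]
 [0.39244822 0.20312824]
 [0.37866249 0.20047002]] [0.37425296 0.26153923] 10.713317206828725
dpos [ 0.076 -0.016  0.347] yaw 0.002 t 20.7 eef [0.3833 0.24   0.1077] w 0.043
```

Call:
jog_arm --deltas '[{"delta_pos":[0.076,-0.012,0.1],"yaw":0,"fingers":0.5},{"delta_pos":[0.076,-0.012,0.22],"yaw":0,"fingers":0.5},{"delta_pos":[0.076,-0.012,0.3],"yaw":0,"fingers":0.5},{"delta_pos":[0.076,-0.012,0.342],"yaw":0,"fingers":0.5},{"delta_pos":[0.076,-0.012,0.342],"yaw":0,"fingers":0.5},{"delta_pos":[0.076,-0.012,0.342],"yaw":0,"fingers":0.08},{"delta_pos":[0.076,-0.012,0.342],"yaw":0,"fingers":0.08},{"delta_pos":[0.076,-0.012,0.342],"yaw":0,"fingers":0.08},{"delta_pos":[0.076,-0.012,0.342],"yaw":0,"fingers":0.08}]'

```text
clock: 21.6
eef_pos: [0.3785, 0.2625, 0.0057]
tool_rot: [0.638, 0.77, 0.002, 0.001]
ft_force: [1.0, -1.0, 3.2]
grip_width: 0.0123
grasp_force: 61.3
```

Call:
jog_arm --deltas '[{"delta_pos":[0,0,-0.15],"yaw":0,"fingers":0.08},{"delta_pos":[0,0,-0.3],"yaw":0,"fingers":0.08},{"delta_pos":[-0.8,0.25,-0.33],"yaw":0,"fingers":0.08},{"delta_pos":[-0.8,0.25,-0.33],"yaw":0,"fingers":0.08},{"delta_pos":[-0.8,0.25,-0.33],"yaw":0,"fingers":0.08},{"delta_pos":[-0.8,0.25,-0.33],"yaw":0,"fingers":0.08},{"delta_pos":[-0.8,0.25,-0.33],"yaw":0,"fingers":0.08},{"delta_pos":[-0.8,0.25,-0.33],"yaw":0,"fingers":0.08},{"delta_pos":[-0.8,0.25,-0.33],"yaw":0,"fingers":0.08},{"delta_pos":[-0.8,0.25,-0.33],"yaw":0,"fingers":0.08}]'

```text
clock: 22.6
eef_pos: [0.4945, 0.0404, 0.1034]
tool_rot: [0.638, 0.77, -0.0, -0.0]
ft_force: [-0.7, -1.1, 0.4]
grip_width: 0.012
grasp_force: 60.9
```

```bash
python3 -c "
from h import *
go(.621,-.233,.1,7)"
```

```text
dpos [-0.974  0.245  0.011] yaw 0.082 t 22.6 eef [0.4945 0.0404 0.1034] w 0.012
```

Call:
jog_arm --deltas '[{"delta_pos":[-0.974,0.245,0.01],"yaw":0.082,"fingers":0.08},{"delta_pos":[-0.974,0.245,0.01],"yaw":0.082,"fingers":0.08},{"delta_pos":[-0.974,0.245,0.01],"yaw":0.082,"fingers":0.08},{"delta_pos":[-0.974,0.245,0.01],"yaw":0.082,"fingers":0.08},{"delta_pos":[-0.974,0.245,0.01],"yaw":0.082,"fingers":0.08},{"delta_pos":[-0.974,0.245,0.01],"yaw":0.082,"fingers":0.08},{"delta_pos":[-0.974,0.245,0.01],"yaw":0.082,"fingers":0.08},{"delta_pos":[-0.974,0.245,0.01],"yaw":0.082,"fingers":0.08},{"delta_pos":[-0.974,0.245,0.01],"yaw":0.082,"fingers":0.08}]'

```text
clock: 23.5
eef_pos: [0.6212, -0.2312, 0.1002]
tool_rot: [0.662, 0.75, -0.0, -0.001]
ft_force: [-0.5, 0.7, -0.4]
grip_width: 0.0119
grasp_force: 60.9
```

```bash
python3 -c "
from h import *
c=snap('wrist','w9.png')
go(.621,-.233,.0105,7)"
```

```text
dpos [-0.007 -0.001  0.3  ] yaw 0.003 t 23.55 eef [ 0.6212 -0.2311  0.1005] w 0.0122
```

View pics/w9.png

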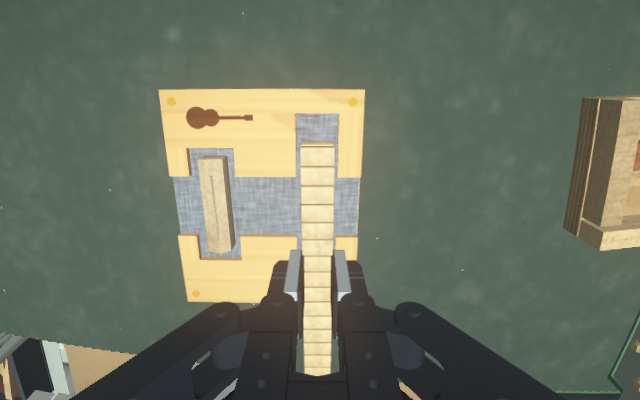

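The small caul lies flat in the short recess (217,205). The lining is held level and lines up with its recess (295–338, 115). I'll lower it.

Call:
jog_arm --deltas '[{"delta_pos":[-0.005,-0.001,0.12],"yaw":0,"fingers":0.08},{"delta_pos":[-0.005,-0.001,0.22],"yaw":0,"fingers":0.08},{"delta_pos":[-0.005,-0.001,0.28],"yaw":0,"fingers":0.08},{"delta_pos":[-0.005,-0.001,0.3],"yaw":0,"fingers":0.08},{"delta_pos":[-0.005,-0.001,0.3],"yaw":0,"fingers":0.08},{"delta_pos":[-0.005,-0.001,0.3],"yaw":0,"fingers":0.35},{"delta_pos":[-0.005,-0.001,0.3],"yaw":0,"fingers":0.35},{"delta_pos":[-0.005,-0.001,0.3],"yaw":0,"fingers":0.35},{"delta_pos":[-0.005,-0.001,0.15],"yaw":0,"fingers":0.35},{"delta_pos":[-0.005,-0.001,0],"yaw":0,"fingers":0.35},{"delta_pos":[0.2,-0.5,-0.2],"yaw":0,"fingers":0.5},{"delta_pos":[0.3,-0.7,-0.2],"yaw":0,"fingers":0.5}]'

```text
clock: 24.75
eef_pos: [0.5319, -0.2096, 0.1322]
tool_rot: [0.663, 0.749, 0.001, 0.003]
ft_force: [-1.4, -0.8, 0.2]
grip_width: 0.0428
grasp_force: 0.0
```

Call:
jog_arm --deltas '[{"delta_pos":[0.2,-0.6,-0.2],"yaw":0,"fingers":0.5},{"delta_pos":[0.2,-0.6,-0.2],"yaw":0,"fingers":0.5},{"delta_pos":[0.2,-0.6,-0.2],"yaw":0,"fingers":0.5},{"delta_pos":[0.2,-0.6,-0.2],"yaw":0,"fingers":0.5},{"delta_pos":[0.2,-0.6,-0.2],"yaw":0,"fingers":0.5},{"delta_pos":[0.2,-0.6,-0.2],"yaw":0,"fingers":0.5}]'

```text
clock: 25.35
eef_pos: [0.3439, -0.1713, 0.1906]
tool_rot: [0.663, 0.749, 0.001, 0.002]
ft_force: [-0.4, -0.2, 0.2]
grip_width: 0.0424
grasp_force: 0.0
```

Run:
```python
from h import *
c=snap('top'); a=c['image'][:,:,::-1]
x=cv2.resize(a[110:250,175:275],None,fx=4,fy=4,interpolation=cv2.INTER_CUBIC);y=cv2.resize(a[110:250,365:445],None,fx=4,fy=4,interpolation=cv2.INTER_CUBIC)
cv2.imwrite('pics/f.png',np.hstack([x,y]))
X=cloud(c)
for n,(u,v) in dict(block=(221,181),caul=(204,209),caulB=(190,209)).items(): print(n,np.round(np.nanmedian(X[v-1:v+2,u-1:u+2].reshape(-1,3),0),4))
print(bot.get_obs()['eef_pos'])
```

```text
block [0.6414 0.303  0.0281]
caul [0.5579 0.3505 0.0246]
caulB [0.5572 0.3935 0.0176]
[ 0.34462055 -0.17141674  0.19008282]
```

View pics/f.png

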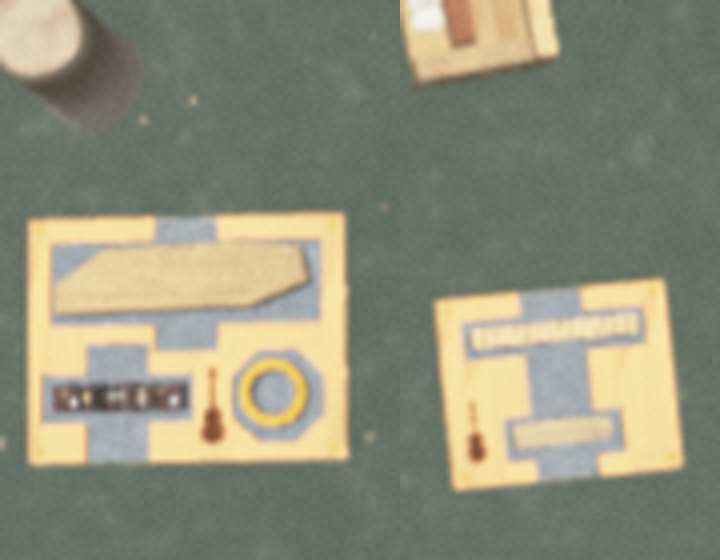

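All five pieces appear in their recesses. I'll check from the depth readings that they lie flat and that the bottle is standing.

Run:
```python
from h import *
c=load('top'); X=cloud(c)
def plane(n,u0,u1,v0,v1,lo=.010):
    P=X[v0:v1,u0:u1].reshape(-1,3); P=P[np.isfinite(P[:,2])&(P[:,2]>lo)]
    m=np.median(P,0); s=np.linalg.lstsq(np.c_[P[:,:2]-m[:2],np.ones(len(P))],P[:,2],rcond=None)[0]
    print(n,len(P),np.round(m,4),'slope deg',np.round(np.degrees(s[:2]),1))
plane('block',192,246,175,184,.02)
plane('tape',233,254,198,219,.016)
plane('lining',484-101,528-101,188,195,.013)
plane('scaul',391,420,214,221,.013)
s=snap('side'); Y=cloud(s); m=(abs(Y[...,0]-.755)<.05)&(abs(Y[...,1]-.06)<.05)&(Y[...,2]>.01); print('glue',m.sum(),np.nanmax(Y[m][:,2]),np.median(Y[m],0))
```

```text
block 473 [0.6469 0.3094 0.029 ] slope deg [-2.4  0. ]
tape 131 [0.564  0.236  0.0218] slope deg [-0.6 -0.5]
lining 178 [ 0.6222 -0.2408  0.0194] slope deg [-1.1 -0.4]
scaul 136 [ 0.5477 -0.241   0.0178] slope deg [-0.4 -0.2]
glue 1065 0.22728701519624075 [0.75478612 0.06910875 0.11596633]
```

```bash
python3 -c "
from workcell import bot
print(bot.job_done())"
```

```text
the job is handed in; nothing more can be done
None
```

I handed the job in at about 25 s on the robot's clock: the last camera check shows all five pieces lying flat in their recesses and the glue bottle still standing, though the hand-in returned no verdict.

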